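# Tap the seized bushing loose, side by side

### The job

The brass bushing has seized in the blue hub. Take the black rubber mallet (not the red-handled steel knocker, which stays where it stands) and drive the bushing down with light taps on alternating sides of its rim, first on the yellow-painted side, so that it never leans more than about 10 degrees, until the rim is flush with the hub's top all round. Touch the bushing with the mallet only, and finally stand the mallet upright on the bench and let go.

Things in the scene. Friction and masses are not known exactly. Their poses are not given: they have to be found in the camera images.
- mallet: Pestle-shaped mallet standing upright on its head: black rubber head, 44 mm across, 50 mm high, flat below (the striking face); steel collar to 56 mm; pale wooden handle of square section 26 x 26 mm from 56 to 145 mm. 0.2 to 0.4 kg. Origin: centre of the striking face; z up along the handle, x and y square to its flats. It and the knocker stand on opposite sides of the hub, either way round.
- steel_knocker: Bystander to leave alone: same shape, sizes and axes as the mallet, but a bright steel head and a red handle. Origin: centre of its underside.
- rim_yellow (a point): Middle of the yellow-painted side of the bushing's top face. Brass ring, 92 mm outside, 52 inside, rim 20 wide; this point is 36 mm from its axis. It sits in a blue block (the hub), 140 x 140 mm, 60 high, fixed to the bench, bolt heads 6 mm high near the corners. Flush: this point 60 mm above the bench; it starts 21 to 24 mm higher.
- rim_plain (a point): The same for the unpainted side, 72 mm across from rim_yellow; same heights. A side goes down only as far as it is pushed (8 to 20 N) and stays; the other side stays put, so each mm of difference leans the ring 0.8 degrees. On the low side of a leaning rim the face bears on the inner edge and that side ends up to 4 mm below the face. The mallet's face overlaps the rim and meets the hub when flush.
Things that resemble listed ones, but are neither listed nor needed, are in the scene too. Of the things that look like the mallet, the middle-sized one is meant.

How it is judged:
By the outcome, as a careful person would: the job done as asked, in the order asked, and still so for the second after the job is handed in, with the robot touching nothing.
It also fails if it takes over 61 s, if anything falls off the work surface, if the arm or the gripper's body presses on something with over 40 N, if the wrist force passes 120 N, or if a joint passes its speed limit or range.

### The arm

A 7-joint arm with a two-finger parallel gripper is mounted at the origin on the work surface. World frame = base frame: x ahead of the robot, y to its left, z up, the work surface at z = 0. Lengths are in m, angles in rad, forces in N, time in s.
With the tool pointing down it reaches from about 0.4 to 0.875 m from the base axis. Payload 6.5 kg.
Tool frame: the origin (TCP) lies on the centre line of the jaws, within the pads' length; the fingertips stand 17 mm ahead of it and the grasp point (between the pads) lies 2 mm behind it; z points along the fingers, y is the direction in which the jaws open and shut (so a half turn about z gives the same grasp; the last joint's range is limited). The gripper opens to 88 mm and grips with 3 to 60 N. Pads are 18 mm wide; open, the fingers measure 123 mm over their backs; the gripper's body (75 mm by 187 mm) begins 45 mm behind the grasp point.
Start: joints at [1.26, 0.536, -0.004, 1.538, 0.003, 1.067, -0.071], TCP at [0.158, -0.631, 0.216] pointing down, gripper open.
Joint ranges: [-2.7, 2.7], [-0.37, 2.16], [-1.27, 1.26], [0.24, 2.4], [-1.31, 4.45], [0.19, 1.91], [-2.76, 2.76]. Speed limits (rad/s): [2.39, 2.39, 3.14, 3.14, 3.14, 3.14, 3.14].

### API

Orientations are given as a rotation vector (axis times angle).
In Python, from rig import bot, cams, workorder, spotter gives the robot as it stands.
- The arm moves only by the tool send_rows, never from a script. Its argument "deltas" is a list of rows, each a list of 5 numbers: the closure in counts, from 0 (fully open) to 255 (shut), then the shift along the tool's x, y, z in m, then the turn about the tool's z in rad. A call has 1 to 20 rows; each row shifts and turns the commanded pose from where the row before left it, along the tool's axes as they then stand; what a row does not reach is not made up. A row lasts 1/8 s, in which the tool goes at most 62.5 mm and 10.7 degrees, less where a joint would pass 70% of its speed; a pose out of reach is approached as far as the arm can. A call is refused whole if a number of a shift passes 0.0625 or a number of a turn 0.188, either way. A call with a gripper value outside its range is refused whole. The fingers move at their own pace and stop on an object; "newtons" is the grip in N (left out, the last holds). Time passes only in rows, so rows that do not move let the fingers close. It gives the time, the measured TCP pose, the force and the opening at its end, in the units of the state.
- bot.observe(): the state, without advancing time (a new reading comes with each control period).
- cams.grab_frame(name): name is "scene" or "top" or "wrist"; returns a dict with "image" (400x640x3 uint8, red, green, blue), "fx", "fy", "cx", "cy" (pixels), "pose" (4x4, takes a point from camera to world coordinates). Camera axes: x right, y down, z forward; pixel columns grow to the right and rows downward; lengths in m; the calibration is good to about 2 mm. A picture is of the moment at which its call begins. There is no depth.
- workorder.hand_in(): hands the job in, once; it reports no verdict.
Trained networks look in a picture, given as the dict that the camera call returned (one of the last four; its "shot" number tells which), for a name from the list of things; names that differ only in an ending like _2 or _b are one class to them, and where a whole thing is asked for, a point or a joint stands for the part that bears it (a point fixed in the world has none). Each returns a list of dicts, best first, with "conf" (0 to 1); they miss things now and then, are a little off and sometimes report something else, mostly with a low value. They report only what shows in the picture. A call takes as long as a camera call. They do not tell look-alikes from the thing itself.
- spotter.boxes_of(picture, query): "at" ([column, row] as shares, 0 to 1, of the picture: columns of its width, rows of its height, amid what is visible of it).
- spotter.tip_of(picture, query): "at" ([column, row] as shares, 0 to 1, of the picture: columns of its width, rows of its height: a listed point, or the origin of a listed thing).
The state is a dict: "clock": time; "joint_pos": joint angles; "dq": joint speeds; "effort": joint torques, N m; "tcp_pos": TCP position; "ee_rot": TCP orientation; "wrist_force": force on the tool from outside, world axes, zero at the start; "ft_torque": the same for the moment, N m; "opening": finger opening in m.
Only numpy, scipy, OpenCV 4.12 (cv2) and the standard library are available. Lean on these libraries where they do the work, as an engineer would, in place of code of your own. Each camera call takes 0.05 s, during which the arm holds its last target. There are 200 camera calls.

## Working session

There is one attempt and no reset: what is moved stays moved. The work goes in short steps, Python scripts to look and compute and a tool call to move; the robot and the scene stay as the last step left them, time stands still between calls to the robot, and variables do not carry over. Pictures are saved under pics/ and viewed, about 8 in all and at most 12, crops included, and the job is handed in when it is done.

Besides the shell and the picture viewer there is one more tool, called after "Emit:" as name([rows], argument=value, ...), one row to a line, values as JSON. send_rows: Moves the arm, as the interface text tells. Its arguments: {"type":"object","properties":{"deltas":{"type":"array"},"newtons":{"type":"number"}},"required":["deltas"]}

```bash
mkdir -p pics; cat > h.py <<'E'
import numpy as np,cv2
from rig import bot,cams,workorder,spotter
def ray(p,at):
    u,v=at[0]*640,at[1]*400
    T=np.array(p["pose"]);d=T[:3,:3]@np.array([(u-p["cx"])/p["fx"],(v-p["cy"])/p["fy"],1]);return T[:3,3],d
def atz(p,at,z):
    o,d=ray(p,at);return (o+d*(z-o[2])/d[2]).round(4)
def tri(obs):
    A=np.zeros((3,3));b=np.zeros(3)
    for p,at in obs:
        o,d=ray(p,at);d=d/np.linalg.norm(d);M=np.eye(3)-np.outer(d,d);A+=M;b+=M@o
    return np.linalg.solve(A,b).round(4)
def proj(p,X):
    T=np.linalg.inv(np.array(p["pose"]));c=T[:3,:3]@np.array(X)+T[:3,3];return np.array([p["fx"]*c[0]/c[2]+p["cx"],p["fy"]*c[1]/c[2]+p["cy"]])
def save(p,n): cv2.imwrite(f"pics/{n}.png",p["image"][:,:,::-1])
E
python3 - <<'E'
from h import *
s=bot.observe();print({k:np.round(v,3).tolist() for k,v in s.items()})
Z=dict(mallet=0,steel_knocker=0,rim_yellow=.082,rim_plain=.082)
for n in("scene","top"):
    p=cams.grab_frame(n);save(p,n+"0");print(n,np.round(p["pose"],3).tolist())
    for q in Z:
        for r in spotter.tip_of(p,q)[:5]: print(q,round(r["conf"],2),(np.array(r["at"])*[640,400]).round(),atz(p,r["at"],Z[q]))
E
```

```text
{'clock': 0.0, 'joint_pos': [1.26, 0.537, -0.004, 1.539, 0.003, 1.067, -0.071], 'dq': [0.002, 0.0, 0.001, 0.001, 0.002, -0.0, -0.0], 'effort': [-0.001, -57.099, 0.991, -25.16, -0.056, 0.018, 0.0], 'tcp_pos': [0.157, -0.63, 0.215], 'ee_rot': [-3.116, -0.383, 0.001], 'wrist_force': [0.482, -0.344, 0.23], 'ft_torque': [0.039, -0.052, 0.011], 'opening': 0.088}
scene [[-0.887, 0.285, -0.364, 0.772], [0.462, 0.563, -0.685, 0.54], [0.01, -0.775, -0.631, 0.57], [0.0, 0.0, 0.0, 1.0]]
mallet 0.9 [444. 308.] [0.3731 0.2681 0.    ]
mallet 0.86 [396. 290.] [0.4226 0.2    0.    ]
mallet 0.56 [401. 330.] [0.4661 0.2703 0.    ]
steel_knocker 0.7 [244. 182.] [ 0.5521 -0.2327  0.    ]
rim_yellow 0.85 [299. 228.] [0.5436 0.0562 0.082 ]
rim_plain 0.81 [283. 203.] [ 0.5398 -0.0217  0.082 ]
rim_plain 0.18 [242. 184.] [ 0.5886 -0.1166  0.082 ]
top [[0.005, -0.998, 0.068, 0.438], [-1.0, -0.005, -0.01, 0.016], [0.011, -0.068, -0.998, 1.065], [0.0, 0.0, 0.0, 1.0]]
mallet 0.84 [218. 210.] [0.4786 0.2601 0.    ]
mallet 0.67 [212. 246.] [0.3848 0.2748 0.    ]
steel_knocker 0.66 [298. 186.] [0.541  0.0568 0.    ]
rim_yellow 0.72 [298. 184.] [0.5362 0.0535 0.082 ]
rim_plain 0.64 [326. 184.] [ 0.5378 -0.0142  0.082 ]
```

```bash
cd pics; python3 -c "
import cv2,numpy as np
cv2.imwrite('both.png',cv2.resize(np.vstack([cv2.imread('scene0.png'),cv2.imread('top0.png')]),None,fx=.75,fy=.75,interpolation=cv2.INTER_AREA))"
```

```text
(no output)
```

View pics/both.png

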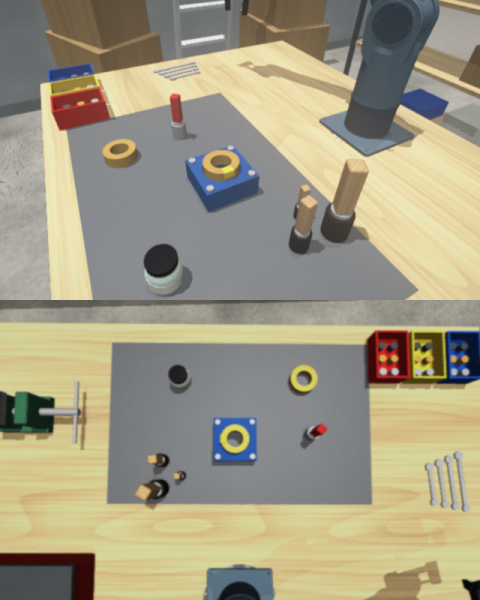

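Middle-sized mallet: the scene view at (401,330), roughly (0.47, 0.265). The big one is at (444,308) and the small one behind at (396,290). The yellow side of the rim faces +y, and the knocker stands on the -y side. I'll move over for a close look.

Emit:
send_rows([
  [0, 0.047, -0.032, -0.0133, 0],
  [0, 0.047, -0.032, -0.0133, 0],
  [0, 0.047, -0.032, -0.0133, 0],
  [0, 0.047, -0.032, -0.0133, 0],
  [0, 0.047, -0.032, -0.0133, 0],
  [0, 0.047, -0.032, -0.0133, 0],
  [0, 0.047, -0.032, -0.0133, 0],
  [0, 0.047, -0.032, -0.0133, 0],
  [0, 0.047, -0.032, -0.0133, 0],
  [0, 0.007, -0.057, 0, 0],
  [0, 0.007, -0.057, 0, 0],
  [0, 0.007, -0.057, 0, 0],
  [0, 0.007, -0.057, 0, 0],
  [0, 0.007, -0.057, 0, 0],
  [0, 0.007, -0.057, 0, 0],
  [0, 0.007, -0.057, 0, 0],
  [0, 0, 0, 0, 0],
])

```text
clock: 2.62
tcp_pos: [0.4477, 0.155, 0.3361]
ee_rot: [-3.115, -0.396, -0.001]
wrist_force: [0.5, -0.6, -0.4]
opening: 0.088
```

```bash
python3 - <<'E'
from h import *
s=bot.observe();print({k:np.round(s[k],3).tolist() for k in("clock","tcp_pos","ee_rot","joint_pos")})
Z=dict(mallet=0,steel_knocker=0,rim_yellow=.082,rim_plain=.082)
p=cams.grab_frame("wrist");save(p,"w1");print(np.round(p["pose"],3).tolist(),p["fx"])
for q in Z:
    for r in spotter.tip_of(p,q)[:5]: print(q,round(r["conf"],2),(np.array(r["at"])*[640,400]).round(),atz(p,r["at"],Z[q]))
E
```

```text
{'clock': 2.625, 'tcp_pos': [0.448, 0.155, 0.336], 'ee_rot': [-3.115, -0.396, -0.001], 'joint_pos': [0.057, 0.148, -0.537, 1.808, 0.079, 1.205, -1.821]}
[[0.251, -0.916, -0.312, 0.528], [-0.968, -0.238, -0.079, 0.175], [-0.002, 0.321, -0.947, 0.505], [0.0, 0.0, 0.0, 1.0]] 292.7573837865568
mallet 0.87 [291. 167.] [0.4085 0.1964 0.    ]
mallet 0.84 [245. 179.] [0.3661 0.2715 0.    ]
steel_knocker 0.88 [561. 149.] [ 0.5555 -0.2446  0.    ]
rim_yellow 0.68 [406. 118.] [0.5357 0.0533 0.082 ]
rim_plain 0.9 [455. 132.] [ 0.5347 -0.0194  0.082 ]
```

View pics/w1.png

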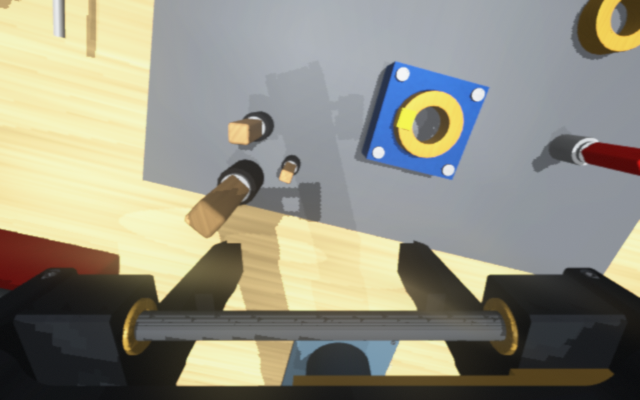

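```bash
cat > fit.py <<'E'
from h import *
from scipy.optimize import differential_evolution
def hull(p,x,y,a,sc=1):
    R=np.array([[np.cos(a),-np.sin(a)],[np.sin(a),np.cos(a)]])
    P=[proj(p,[*( [x,y]+R@(np.array(c)*.013*sc)),z*sc]) for c in((1,1),(1,-1),(-1,-1),(-1,1)) for z in(.056,.145)]
    return cv2.convexHull(np.float32(P))
def fit(p,win,x0,y0,sc=1):
    im=p["image"];h=cv2.cvtColor(im,cv2.COLOR_RGB2HSV)
    m=((h[...,0]>6)&(h[...,0]<24)&(h[...,1]>75)&(h[...,2]>70)).astype(np.uint8)
    w=np.zeros_like(m);u0,v0,u1,v1=win;w[v0:v1,u0:u1]=1;m*=w
    n,l,st,_=cv2.connectedComponentsWithStats(m);m=(l==1+np.argmax(st[1:,4])).astype(np.uint8)
    M=cv2.resize(m,None,fx=4,fy=4,interpolation=cv2.INTER_LINEAR)
    def c(v):
        k=np.zeros_like(M);cv2.fillConvexPoly(k,np.int32((hull(p,*v,sc)+.5)*4).round(),1)
        return 1-(k&M).sum()/max(1,(k|M).sum())
    r=differential_evolution(c,[(x0-.02,x0+.02),(y0-.02,y0+.02),(0,np.pi/2)],maxiter=40,popsize=10,seed=1,tol=1e-4)
    return r.x,r.fun,m
E
python3 - <<'E'
from fit import *
p=cams.grab_frame("wrist")
x,f,m=fit(p,(215,100,275,155),.472,.265);print("fit",x.round(4),np.degrees(x[2]),f,m.sum())
o=cv2.resize(p["image"][90:190,180:320],None,fx=5,fy=5,interpolation=cv2.INTER_CUBIC)[:,:,::-1].copy()
cv2.polylines(o,[np.int32((hull(p,*x)-[180,90]+.5)*5)],True,(0,255,0),1)
p2=cams.grab_frame("scene")
o2=cv2.resize(p2["image"][230:350,350:490],None,fx=5,fy=5,interpolation=cv2.INTER_CUBIC)[:,:,::-1].copy()
cv2.polylines(o2,[np.int32((hull(p2,*x)-[350,230]+.5)*5)],True,(0,255,0),1)
cv2.imwrite("pics/ov.png",cv2.resize(np.vstack([o,o2]),None,fx=.54,fy=.54))
E
```

```text
fit [0.4669 0.2619 0.4069] 23.314305535454775 0.16402312481470505 721
```

View pics/ov.png

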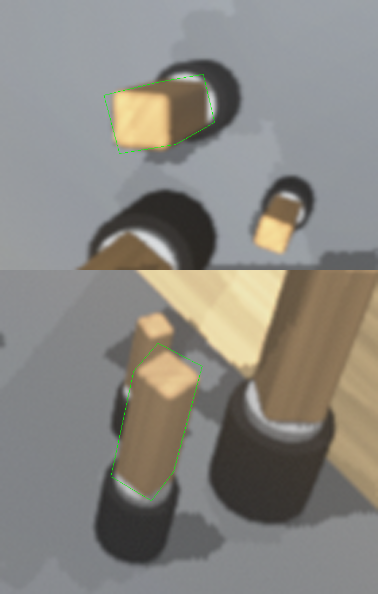

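```bash
python3 - <<'E'
from h import *
w=cams.grab_frame("wrist");s=cams.grab_frame("scene")
S=np.array([640,400])
W=np.array([(222.2,124.4),(242.2,125.2),(242.2,145.6),(223.7,145.2)]);C=np.array([(400.4,268.5),(411.1,259.6),(423.7,269.6),(411.1,277.4)])
X=tri([(w,W.mean(0)/S),(s,C.mean(0)/S)]);print("top centre",X)
for p,P in((w,W),(s,C)):
    Q=np.array([atz(p,a/S,X[2]) for a in P]);e=np.roll(Q,-1,0)-Q
    print(np.linalg.norm(e,axis=1).round(4),np.degrees(np.arctan2(e[:,1],e[:,0])).round(1),Q.mean(0),proj(p,X))
# head base in scene: left/right head edges and bottom
for u,v in((350+137/2.7,230+285/2.7),):print(atz(s,np.array([u,v])/S,0))
a=np.array([350+97/2.7,230+255/2.7]);b=np.array([350+171/2.7,230+255/2.7]);print("headwidth",a,b,np.linalg.norm(atz(s,a/S,.02)-atz(s,b/S,.02)))
# others: tip_of on both
for p in(w,s):
  for r in spotter.tip_of(p,"mallet"): print(r["conf"],atz(p,r["at"],0))
  for r in spotter.boxes_of(p,"mallet"): print(r)
E
```

```text
top centre [0.4652 0.262  0.1387]
[0.0242 0.0247 0.0229 0.0252] [ -78.3 -170.9  102.9   12.2] [0.4646  0.26235 0.1387 ] [232.92919721 134.78632971]
[0.0253 0.0238 0.0252 0.0204] [-164.4   99.2    7.7  -81. ] [0.46565 0.2617  0.1387 ] [411.95873193 268.70855926]
[0.4722 0.2784 0.    ]
headwidth [385.92592593 324.44444444] [413.33333333 324.44444444] 0.043605618903989896
0.92 [0.412  0.1937 0.    ]
0.78 [0.3738 0.2668 0.    ]
0.66 [0.4721 0.2605 0.    ]
{'at': [0.3867, 0.3175], 'conf': 0.93}
{'at': [0.4441, 0.4213], 'conf': 0.93}
{'at': [0.3461, 0.4992], 'conf': 0.91}
0.93 [0.3753 0.272  0.    ]
0.82 [0.4689 0.2686 0.    ]
0.65 [0.4231 0.1962 0.    ]
{'at': [0.6272, 0.763], 'conf': 0.63}
{'at': [0.6255, 0.652], 'conf': 0.61}
{'at': [0.718, 0.68], 'conf': 0.6}
```

Fit: the middle mallet is at (0.466, 0.262) with yaw about 10°, head about 44 mm and handle about 25 mm. That agrees with the spec. I'll approach from above.

Emit:
send_rows([
  [0, 0, 0, 0, 0.077],
  [0, 0.012, -0.034, 0.03, 0],
  [0, 0.012, -0.034, 0.03, 0],
  [0, 0.012, -0.034, 0.03, 0],
  [0, 0, 0, 0.03, 0],
  [0, 0, 0, 0, 0],
  [0, 0, 0, 0, 0],
])

```text
clock: 4.15
tcp_pos: [0.4681, 0.2568, 0.2168]
ee_rot: [-3.13, -0.262, -0.002]
wrist_force: [-0.3, 0.3, 0.7]
opening: 0.0882
```

```bash
python3 - <<'E'
from h import *
from scipy.spatial.transform import Rotation as Ro
s=bot.observe();print(s["clock"],np.round(s["tcp_pos"],4),np.degrees(np.arctan2(*Ro.from_rotvec(s["ee_rot"]).as_matrix()[[1,0],0])))
p=cams.grab_frame("wrist");save(p,"w2")
for q in ["mallet","rim_yellow","rim_plain"]:
    for r in spotter.tip_of(p,q): print(q,r["conf"],atz(p,r["at"],0 if q=="mallet" else .082))
print(proj(p,[.466,.262,.145]))
E
```

```text
4.15 [0.4681 0.2568 0.2168] 9.573310411726201
mallet 0.9 [0.3725 0.2651 0.    ]
mallet 0.88 [0.4705 0.2622 0.    ]
mallet 0.59 [0.4121 0.197  0.    ]
rim_yellow 0.89 [0.5337 0.05   0.082 ]
rim_plain 0.9 [ 0.5357 -0.0211  0.082 ]
[312.6224253  202.39174189]
```

View pics/w2.png

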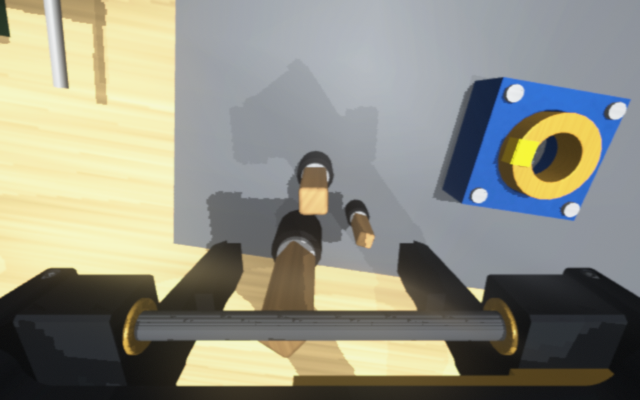

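The handle top sits at (314,201), matching the prediction of (313,202), and the flats line up with the jaws. Next: descend and grasp.

Emit:
send_rows([
  [0, -0.001, -0.005, 0.02, 0],
  [0, 0, 0, 0.03, 0],
  [0, 0, 0, 0.03, 0],
  [0, 0, 0, 0.025, 0],
  [0, 0, 0, 0, 0],
  [255, 0, 0, 0, 0],
  [255, 0, 0, 0, 0],
  [255, 0, 0, 0, 0],
  [255, 0, 0, 0, 0],
  [255, 0, 0, 0, 0],
  [255, 0, 0, 0, 0],
], newtons=50)

```text
clock: 5.72
tcp_pos: [0.4655, 0.2616, 0.1107]
ee_rot: [3.131, 0.263, -0.0]
wrist_force: [-0.6, 0.3, 0.6]
opening: 0.0304
```

Emit:
send_rows([
  [255, 0, 0, 0, 0],
  [255, 0, 0, 0, 0],
  [255, 0, 0, 0, 0],
], newtons=55)

```text
clock: 6.1
tcp_pos: [0.4655, 0.2618, 0.1107]
ee_rot: [-3.13, -0.263, 0.0]
wrist_force: [-0.4, 0.4, -0.4]
opening: 0.0253
```

Gripped at 25 mm, with the face 0.1107 below the TCP. I'll lift and carry it over the yellow side.

Emit:
send_rows([
  [255, 0, 0, -0.02, 0],
  [255, 0, 0, -0.045, 0],
  [255, 0, 0, -0.045, 0],
  [255, 0, 0, -0.02, 0],
  [255, 0.007, 0.0435, 0, 0],
  [255, 0.007, 0.0435, 0, 0],
  [255, 0.007, 0.0435, 0, 0],
  [255, 0.007, 0.0435, 0, 0],
  [255, 0.007, 0.0434, 0, 0],
  [255, 0, 0, 0, 0],
  [255, 0, 0, 0, 0],
  [255, 0, 0, 0, 0],
])

```text
clock: 7.6
tcp_pos: [0.5358, 0.0546, 0.2405]
ee_rot: [-3.13, -0.267, 0.001]
wrist_force: [-1.0, -0.2, -4.2]
opening: 0.0249
```

```bash
python3 - <<'E'
from h import *
s=bot.observe();print({k:np.round(s[k],4).tolist() for k in("clock","tcp_pos","wrist_force","opening")})
t=np.array(s["tcp_pos"])
p=cams.grab_frame("scene");save(p,"s2");w=cams.grab_frame("wrist")
for q,z in(("mallet",t[2]-.1107),("rim_yellow",.082),("rim_plain",.082)):
  for a,n in((p,"scene"),(w,"wrist")):
    for r in spotter.tip_of(a,q)[:4]: print(n,q,r["conf"],atz(a,r["at"],z))
o=np.hstack([p["image"][60:340,160:480],w["image"][60:340,:]][:1])
cv2.imwrite("pics/s2c.png",cv2.resize(o,None,fx=2,fy=2,interpolation=cv2.INTER_CUBIC)[:,:,::-1])
E
```

```text
{'clock': 7.6, 'tcp_pos': [0.5358, 0.0546, 0.2405], 'wrist_force': [-1.0465, -0.1726, -4.2352], 'opening': 0.0249}
scene mallet 0.8 [0.465  0.3316 0.1298]
scene mallet 0.65 [0.5407 0.0566 0.1298]
scene mallet 0.61 [0.5005 0.2771 0.1298]
wrist mallet 0.95 [0.5398 0.0527 0.1298]
wrist mallet 0.71 [0.4504 0.2066 0.1298]
wrist mallet 0.68 [0.4799 0.1568 0.1298]
scene rim_yellow 0.94 [0.5382 0.0557 0.082 ]
wrist rim_yellow 0.68 [0.5336 0.0538 0.082 ]
scene rim_plain 0.58 [ 0.5368 -0.015   0.082 ]
wrist rim_plain 0.84 [ 0.5335 -0.0229  0.082 ]
```

View pics/s2c.png

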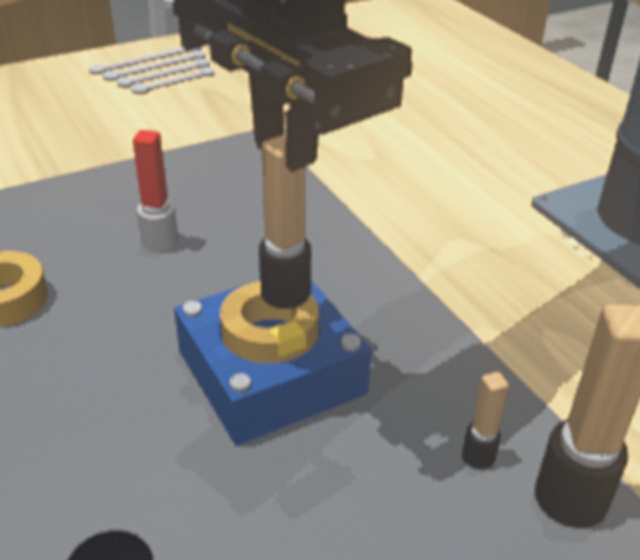

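The mallet is held upright over the yellow side (patch near crop (290,340)). First light tap on yellow.

Emit:
send_rows([
  [255, 0, 0.001, 0.03, 0],
  [255, 0, 0, 0.008, 0],
  [255, 0, 0, 0.005, 0],
  [255, 0, 0, 0.005, 0],
  [255, 0, 0, 0.004, 0],
  [255, 0, 0, 0, 0],
  [255, 0, 0, 0, 0],
])

```text
clock: 8.88
tcp_pos: [0.5374, 0.0525, 0.1898]
ee_rot: [-3.13, -0.263, -0.003]
wrist_force: [-1.5, 0.3, 5.2]
opening: 0.0254
```

Emit:
send_rows([
  [255, 0, 0, -0.022, 0],
  [255, 0, 0, 0, 0],
  [255, -0.006, 0.0355, 0, 0],
  [255, -0.006, 0.0355, 0, 0],
  [255, 0, 0, 0, 0],
  [255, 0, 0, 0, 0],
])

```text
clock: 9.62
tcp_pos: [0.5361, -0.0193, 0.2099]
ee_rot: [-3.13, -0.263, 0.002]
wrist_force: [0.7, 1.0, -3.5]
opening: 0.0255
```

```bash
cat > rim.py <<'E'
from h import *
s=bot.observe();print({k:np.round(s[k],4).tolist() for k in("clock","tcp_pos","wrist_force")})
P={n:cams.grab_frame(n) for n in("scene","wrist")}
for q in("rim_yellow","rim_plain","mallet"):
    L=[]
    for n,p in P.items():
        z=s["tcp_pos"][2]-.1107 if q=="mallet" else .078
        R=spotter.tip_of(p,q)
        R=[(np.linalg.norm(atz(p,r["at"],z)[:2]-(np.array(s["tcp_pos"][:2]) if q=="mallet" else [.537,.053 if q=="rim_yellow" else -.019])),r) for r in R]
        if R:
            d,r=min(R,key=lambda t:t[0]);print(q,n,round(r["conf"],2),atz(p,r["at"],z))
            if d<.03:L.append((p,r["at"]))
    if len(L)==2: print("   tri",tri(L))
E
python3 rim.py
```

```text
{'clock': 9.625, 'tcp_pos': [0.5361, -0.0193, 0.2099], 'wrist_force': [0.731, 0.9516, -3.5437]}
rim_yellow scene 0.7 [0.5382 0.0562 0.078 ]
rim_yellow wrist 0.97 [0.5367 0.0497 0.078 ]
   tri [0.5354 0.0507 0.0724]
rim_plain scene 0.82 [ 0.5379 -0.0162  0.078 ]
mallet scene 0.65 [ 0.5416 -0.0153  0.0992]
mallet wrist 0.93 [ 0.5408 -0.02    0.0992]
   tri [ 0.5396 -0.0203  0.095 ]
```

Emit:
send_rows([
  [255, 0, 0, 0.014, 0],
  [255, 0, 0, 0.005, 0],
  [255, 0, 0, 0.005, 0],
  [255, 0, 0, 0.004, 0],
  [255, 0, 0, 0, 0],
  [255, 0, 0, 0, 0],
])

```text
clock: 10.78
tcp_pos: [0.5368, -0.0195, 0.183]
ee_rot: [-3.13, -0.264, -0.001]
wrist_force: [-1.6, 0.4, 3.9]
opening: 0.0254
```

Emit:
send_rows([
  [255, 0, 0, -0.026, 0],
  [255, 0, 0, 0, 0],
  [255, 0.006, -0.0355, 0, 0],
  [255, 0.006, -0.0355, 0, 0],
  [255, 0, 0, 0, 0],
  [255, 0, 0, 0.016, 0],
  [255, 0, 0, 0.005, 0],
  [255, 0, 0, 0.005, 0],
  [255, 0, 0, 0.004, 0],
  [255, 0, 0, 0, 0],
  [255, 0, 0, 0, 0],
])

```text
clock: 12.15
tcp_pos: [0.5366, 0.0517, 0.1787]
ee_rot: [3.13, 0.263, 0.0]
wrist_force: [-0.3, 0.5, 2.6]
opening: 0.0258
```

Emit:
send_rows([
  [255, 0, 0, -0.026, 0],
  [255, 0, 0, 0, 0],
  [255, -0.006, 0.0355, 0, 0],
  [255, -0.006, 0.0355, 0, 0],
  [255, 0, 0, 0, 0],
  [255, 0, 0, 0, 0],
])

```text
clock: 12.9
tcp_pos: [0.5359, -0.0194, 0.2036]
ee_rot: [-3.13, -0.263, 0.002]
wrist_force: [-0.5, -0.1, -4.5]
opening: 0.0251
```

```bash
python3 rim.py; python3 - <<'E'
from h import *
p=cams.grab_frame("scene");w=cams.grab_frame("wrist")
a=cv2.resize(p["image"][150:280,220:370],(600,520))[:,:,::-1];cv2.imwrite("pics/s3.png",a)
E
```

```text
{'clock': 12.9, 'tcp_pos': [0.5359, -0.0194, 0.2036], 'wrist_force': [-0.4908, -0.1081, -4.4674]}
rim_yellow scene 0.93 [0.5438 0.0698 0.078 ]
rim_yellow wrist 0.72 [0.5396 0.0503 0.078 ]
   tri [0.5354 0.0534 0.0609]
rim_plain scene 0.61 [ 0.533  -0.0147  0.078 ]
mallet scene 0.86 [ 0.5401 -0.0166  0.0929]
mallet wrist 0.7 [ 0.5411 -0.0195  0.0929]
   tri [ 0.5396 -0.0196  0.0903]
```

View pics/s3.png

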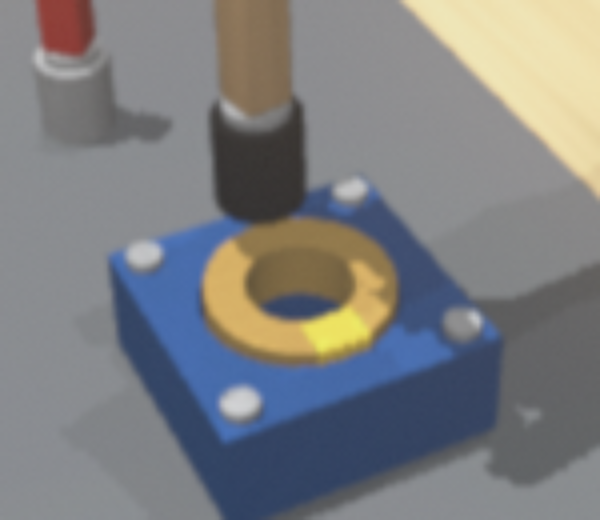

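The picture shows the ring leaning mildly toward yellow (patch at (337,333)), which is now about 5 mm proud; plain is about 12 mm proud. Continuing with plain, then yellow.

Emit:
send_rows([
  [255, 0, 0, 0.016, 0],
  [255, 0, 0, 0.005, 0],
  [255, 0, 0, 0.005, 0],
  [255, 0, 0, 0.005, 0],
  [255, 0, 0, 0, 0],
  [255, 0, 0, 0, 0],
])

```text
clock: 14.15
tcp_pos: [0.5366, -0.019, 0.1739]
ee_rot: [-3.13, -0.264, -0.0]
wrist_force: [-2.5, 2.0, 3.5]
opening: 0.0251
```

Emit:
send_rows([
  [255, 0, 0, -0.026, 0],
  [255, 0, 0, 0, 0],
  [255, 0.006, -0.0355, 0, 0],
  [255, 0.006, -0.0355, 0, 0],
  [255, 0, 0, 0, 0],
  [255, 0, 0, 0.017, 0],
  [255, 0, 0, 0.005, 0],
  [255, 0, 0, 0.005, 0],
  [255, 0, 0, 0.003, 0],
  [255, 0, 0, 0, 0],
  [255, 0, 0, 0, 0],
])

```text
clock: 15.52
tcp_pos: [0.5372, 0.0514, 0.1706]
ee_rot: [3.13, 0.262, 0.002]
wrist_force: [-2.2, -0.7, 8.3]
opening: 0.0254
```

Emit:
send_rows([
  [255, 0, 0, 0.002, 0],
  [255, 0, 0, 0, 0],
  [255, 0, 0, 0, 0],
])

```text
clock: 15.9
tcp_pos: [0.5385, 0.0516, 0.1706]
ee_rot: [3.129, 0.261, 0.007]
wrist_force: [-4.0, -2.4, 21.7]
opening: 0.0252
```

Emit:
send_rows([
  [255, 0, 0, -0.026, 0],
  [255, 0, 0, 0, 0],
  [255, -0.006, 0.0355, 0, 0],
  [255, -0.006, 0.0355, 0, 0],
  [255, 0, 0, 0, 0],
  [255, 0, 0, 0.016, 0],
  [255, 0, 0, 0.005, 0],
  [255, 0, 0, 0.005, 0],
  [255, 0, 0, 0.0, 0],
  [255, 0, 0, 0, 0],
  [255, 0, 0, 0, 0],
])

```text
clock: 17.27
tcp_pos: [0.5386, -0.0175, 0.1706]
ee_rot: [-3.13, -0.267, -0.007]
wrist_force: [-4.3, 2.3, 21.4]
opening: 0.0255
```

Both sides stop rigidly at face z = 0.060 under about 25 N, so the face is on the hub. I'll lift and inspect.

Emit:
send_rows([
  [255, 0, 0, -0.03, 0],
  [255, 0, 0, -0.04, 0],
  [255, 0.006, -0.055, -0.02, 0],
  [255, 0.006, -0.055, 0, 0],
  [255, 0, -0.04, 0, 0],
  [255, 0, 0, 0, 0],
  [255, 0, 0, 0, 0],
])

```text
clock: 18.15
tcp_pos: [0.523, 0.1297, 0.257]
ee_rot: [3.13, 0.264, -0.002]
wrist_force: [0.9, -0.9, -4.6]
opening: 0.0251
```

```bash
python3 rim.py; python3 - <<'E'
from h import *
p=cams.grab_frame("scene");w=cams.grab_frame("wrist");save(w,"w4")
a=cv2.resize(p["image"][150:280,220:370],(560,485),interpolation=cv2.INTER_CUBIC)[:,:,::-1]
b=cv2.resize(w["image"][60:300],(560,210))[:,:,::-1]
b=cv2.resize(w["image"][:,280:],(0,0),fx=.9,fy=.9)[:,:,::-1]
H=np.zeros((485,240,3),np.uint8);b=cv2.resize(w["image"],(240,150))[:,:,::-1];H[:150]=b
cv2.imwrite("pics/s5.png",np.hstack([a,H]))
E
```

```text
{'clock': 18.15, 'tcp_pos': [0.523, 0.1297, 0.257], 'wrist_force': [0.9271, -0.8568, -4.5513]}
rim_yellow scene 0.76 [0.5475 0.0777 0.078 ]
rim_yellow wrist 0.7 [0.5375 0.0593 0.078 ]
   tri [0.5335 0.0522 0.0506]
rim_plain scene 0.64 [0.5455 0.0104 0.078 ]
rim_plain wrist 0.61 [ 0.54   -0.0097  0.078 ]
mallet scene 0.8 [0.5277 0.1379 0.1463]
mallet wrist 0.96 [0.5274 0.1267 0.1463]
   tri [0.5226 0.1266 0.1345]
```

View pics/s5.png

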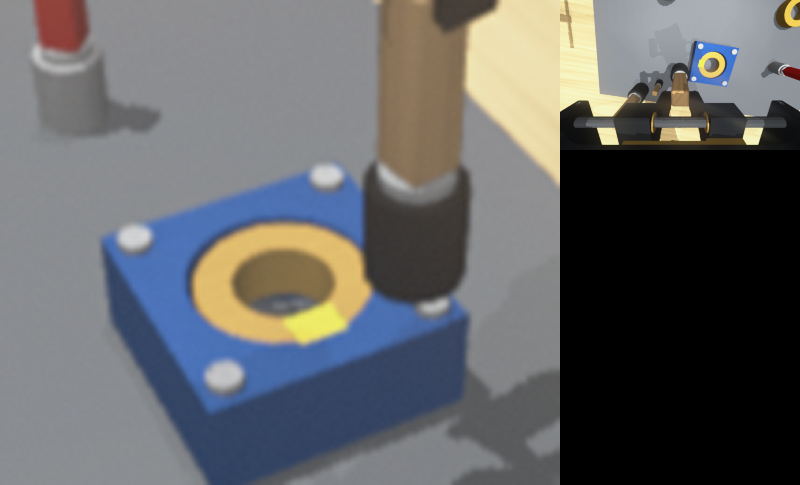

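The rim is flush all round (ring at (282,283), patch at (316,325)) and the knocker hasn't moved. Now to set the mallet down near its original spot.

Emit:
send_rows([
  [255, -0.007, -0.045, 0, 0],
  [255, -0.007, -0.045, 0, 0],
  [255, -0.007, -0.045, 0, 0],
  [255, 0, 0, 0.04, 0],
  [255, 0, 0, 0.04, 0],
  [255, 0, 0, 0.035, 0],
  [255, 0, 0, 0.015, 0],
  [255, 0, 0, 0.008, 0],
  [255, 0, 0, 0, 0],
  [255, 0, 0, 0, 0],
])

```text
clock: 19.9
tcp_pos: [0.4809, 0.2602, 0.1208]
ee_rot: [-3.13, -0.263, -0.003]
wrist_force: [-0.2, 0.5, -4.0]
opening: 0.0258
```

Emit:
send_rows([
  [255, 0, 0, 0.005, 0],
  [255, 0, 0, 0.003, 0],
  [255, 0, 0, 0.0015, 0],
  [255, 0, 0, 0.001, 0],
  [255, 0, 0, 0, 0],
  [255, 0, 0, 0, 0],
])

```text
clock: 20.65
tcp_pos: [0.4808, 0.2601, 0.1107]
ee_rot: [-3.13, -0.263, -0.003]
wrist_force: [-2.5, -2.3, 9.4]
opening: 0.0254
```

Emit:
send_rows([
  [255, 0, 0, -0.0015, 0],
  [255, 0, 0, 0, 0],
  [150, 0, 0, 0, 0],
  [100, 0, 0, 0, 0],
  [50, 0, 0, 0, 0],
  [0, 0, 0, 0, 0],
  [0, 0, 0, 0, 0],
  [0, 0, 0, 0, 0],
  [0, 0, 0, 0, 0],
  [0, 0, 0, 0, 0],
])

```text
clock: 21.9
tcp_pos: [0.4801, 0.2596, 0.1107]
ee_rot: [3.131, 0.263, -0.0]
wrist_force: [-0.1, -0.1, -0.1]
opening: 0.0883
```

Emit:
send_rows([
  [0, 0, 0, -0.02, 0],
  [0, 0, 0, -0.03, 0],
  [0, 0, 0, -0.05, 0],
  [0, 0, 0, -0.05, 0],
  [0, 0, 0, -0.05, 0],
  [0, -0.05, 0, 0, 0],
  [0, -0.03, 0, 0, 0],
  [0, 0, 0, 0, 0],
  [0, 0, 0, 0, 0],
])

```text
clock: 23.02
tcp_pos: [0.402, 0.2463, 0.3109]
ee_rot: [-3.13, -0.263, -0.001]
wrist_force: [0.4, 0.0, 0.4]
opening: 0.0881
```

```bash
python3 - <<'E'
from h import *
print(bot.observe()["clock"])
p=cams.grab_frame("scene");w=cams.grab_frame("wrist")
for q,z in(("mallet",0),("rim_yellow",.06),("rim_plain",.06),("steel_knocker",0)):
  for a,n in((p,"scene"),(w,"wrist")):
    for r in spotter.tip_of(a,q)[:3]: print(n,q,round(r["conf"],2),atz(a,r["at"],z))
cv2.imwrite("pics/fin.png",np.vstack([cv2.resize(p["image"][100:360,150:490],(390,298)),cv2.resize(w["image"][:,160:],(360,300))[:298,:] if 0 else cv2.resize(w["image"][:240,:],(390,146))])[:,:,::-1])
a=cv2.resize(p["image"][110:360,200:480],(560,500));b=cv2.resize(w["image"][:240,380:620],(240,240));H=np.zeros((500,240,3),np.uint8);H[:240]=b
cv2.imwrite("pics/fin.png",np.hstack([a,H])[:,:,::-1])
E
```

```text
23.025
scene mallet 0.8 [0.4842 0.2655 0.    ]
scene mallet 0.56 [0.3744 0.2727 0.    ]
wrist mallet 0.92 [ 0.4833  0.2604 -0.    ]
wrist mallet 0.69 [0.4145 0.1951 0.    ]
wrist mallet 0.65 [0.3726 0.2647 0.    ]
scene rim_yellow 0.71 [0.5413 0.065  0.06  ]
wrist rim_yellow 0.65 [0.5307 0.0549 0.06  ]
scene rim_plain 0.97 [ 0.5427 -0.0078  0.06  ]
wrist rim_plain 0.94 [ 0.5348 -0.017   0.06  ]
scene steel_knocker 0.71 [ 0.5576 -0.2386  0.    ]
```

View pics/fin.png

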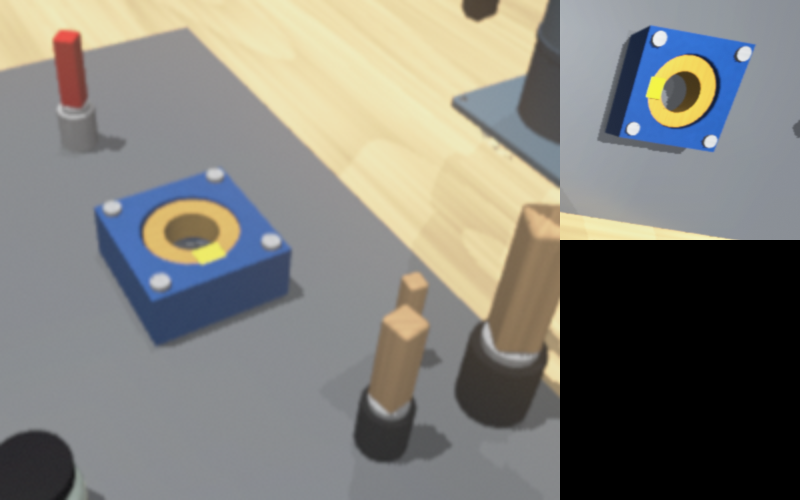

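```bash
python3 -c "
from rig import workorder
print(workorder.hand_in())"
```

```text
the job is handed in; nothing more can be done
None
```

The bushing is down and looks flush with the hub, the mallet stands upright on the bench, and I handed the job in at about 23 s.

- **Driving:** I used the middle-sized black mallet and pushed yellow, plain, yellow, plain, yellow, plain. By my estimates the lean stayed around 7° or less; it was not measured directly at each step.
- **Flush check:** On both sides the mallet's face stopped hard at 60 mm above the bench under about 25 N. The last pictures show the rim level with the hub's top. I estimate the yellow side may sit about 0.5 mm low.
- **Mallet:** It stands near its original place, at about (0.48, 0.26), with the gripper open and clear of it. The steel knocker did not move.
- **Disagreement:** Locating the yellow rim point from two camera views put it about 10 mm below flush. That method also read up to 12 mm low on the held mallet, so I trusted the hard stop and the pictures instead.

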